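Punch the dial and draw the index plunger

ROBOT

A 7-joint arm with a two-finger parallel gripper is mounted at the origin on a cart in front of the work surface, level with it; the furniture and walls round the work are solid. World frame = base frame: x ahead of the robot, y to its left, z up, the work surface at z = 0. Lengths are in m, angles in rad, forces in N, time in s.
With the tool pointing down it reaches from about 0.4 to 0.85 m from the base axis. Payload 10.4 kg.
Tool frame: the origin (TCP) lies at the very end of the fingers, on their centre line; the grasp point (between the pads) lies r.tcp_to_grasp behind it (r.tcp_to_grasp is the distance from the TCP to the grasp point, in m); z points along the fingers, y is the line along which they close (so a half turn about z gives the same grasp; the last joint's range is limited). The gripper opens to 87 mm and grips with 3 to 60 N. Pads are 19 mm wide; open, the fingers measure 117 mm over their backs; the gripper's body (75 mm by 190 mm) begins 51 mm behind the grasp point.
Start: joints at [1.307, 0.332, -0.065, 1.46, 0.022, 1.35, -0.088], TCP at [0.149, -0.607, 0.223] pointing down, gripper open.
Joint ranges: [-2.6, 2.6], [-0.5, 2.12], [-1.47, 1.34], [0.16, 2.42], [-1.27, 4.41], [0.06, 2.06], [-2.6, 2.6]. Speed limits (rad/s): [2.22, 2.22, 2.79, 2.79, 3.14, 3.14, 3.14].

INTERFACE

Orientations are given as a unit quaternion [x, y, z, w].
In Python, from bench import monitor, cams, ticket, r gives the robot as it stands.
- The arm moves only by the shell command python3 -m crank 'ROWS' [OPENING] [FORCE]. ROWS is a JSON object whose one key "steps" holds a list of rows, each a list of 2 entries, a list of its own where there are three numbers: the shift along the world's x, y, z in units of 25 mm (1.0 is 25 mm), then the turn, a rotation vector about the world's x, y, z in units of 5 degrees (1.0 is 5 degrees). In form: {"steps": [[[x, y, z], [ax, ay, az]], ...]}. A call has 1 to 10 rows; each row shifts and turns the commanded pose from where the row before left it; what a row does not reach is not made up. A row lasts 1/12 s, in which the tool goes at most 41.7 mm and 7.16 degrees, less where a joint would pass 70% of its speed; a pose out of reach is approached as far as the arm can. A call is refused whole if a number of a shift passes 1 or a number of a turn 1, either way. A call with a gripper value outside its range is refused whole. OPENING is the finger opening in mm, from 0 to 87, set as the call begins (- or left out, the last holds). The fingers move at their own pace and stop on an object; FORCE is the grip in N (left out, the last holds). Time passes only in rows, so rows that do not move let the fingers close. It gives the time, the measured TCP pose, the force, the opening and the grip force at its end, in the units of the state.
- monitor.read_state(): the state, without advancing time (a new reading comes with each control period).
- cams.camera(name): name is "scene" or "top" or "wrist"; returns a dict with "pixels" (420x560x3 uint8, blue, green, red), "z_map" (420x560 float32, m along the optical axis (not along the pixel's ray), 0 where there is no reading), "vfov" (degrees; the focal length in pixels is half the picture's height over the tangent of half this angle, whatever the lens; pixels are square), "cx", "cy" (the principal point, pixels), "T" (4x4, takes a point from camera to world coordinates). Camera axes: x right, y up, looking along -z (the intrinsics and any distortion apply to the point x, -y, -z); pixel columns grow to the right and rows downward; lengths in m; the calibration is good to about 2 mm. A picture is of the moment at which its call begins.
- ticket.close_job(): hands the job in; it is judged then, once.
The state is a dict: "time": time; "joint_positions": joint angles; "joint_vel": joint speeds; "joint_torque": joint torques, N m; "ee_pos": TCP position; "eef_rot": TCP orientation; "ft_force": force on the tool from outside, world axes, zero at the start; "torque": the same for the moment, N m; "width": finger opening in m; "grip_force": force on a finger pad.
Only numpy, scipy, OpenCV 4.12 (cv2) and the standard library are available. Lean on these libraries where they do the work, as an engineer would, in place of code of your own. Each camera call takes 0.05 s, during which the arm holds its last target. There are 200 camera calls.

TASK

Mark the next division on the brass dial: with the wooden mallet, knock the sprung punch on the dividing jig briskly down to its stop while the index pin is still home, then set the mallet down on the bench clear of the jig and let go of it. After that take the black knob of the index plunger and pull it straight back as far as it goes, so the pin is clear of its hole, and finish while still holding it there; I turn the dial to the next hole myself, so do not turn it, and leave the other things on the bench where they are.

Things in the scene. Friction and masses are not known exactly. Their poses are not given: they have to be found in the camera images.
- jig: Dividing jig fixed to the bench: grey base plate 235 x 150 x 12 mm with index plate and dial, plunger bracket in front, punch column behind. Origin on the bench surface under the index plate's axis; +x points from the plunger to the punch column, z up. Base reaches from 105 mm in front of the origin (-x) to 130 mm behind it. Column and arm top 112 mm, punch guide bush top 126 mm.
- dial_center (a point): Centre of the brass dial's surface, 60 mm above the bench. The dial, 110 mm across, is nutted (nut top 72 mm) on a steel index plate, 140 mm across, 43 to 57 mm high, with twelve radial holes 7.6 mm wide and 8 mm high round its rim, at 50 mm height.
- punch_cap (a point): Centre of the flat top of the punch's steel cap, 26 mm across, 154 mm above the bench when up; 45 mm behind the plate's axis (jig +x). Nothing on the jig is higher than the cap, also when it is pressed. The punch moves straight down and springs back up.
- punch (a joint): Downward travel of the punch in m: 0 up, 0.014 at its stop (tip on the dial). Return spring 3 N at the top, 8 N at the stop, in a greased bush that adds about 1 to 3 N during a knock. A brisk knock moves it down faster than 0.05 m/s.
- plunger_knob (a point): Centre of the black plunger knob, a turned knob lying level along jig x: 26 mm long, 30 mm across, 19 mm at its bracket end. With the pin home it is 125 mm in front of the plate axis (jig -x), 50 mm above open bench. It pulls along jig -x. Behind it, 8 mm away, is the bracket (34 mm wide, top 66 mm, 78 to 104 mm from the axis); a 25 mm lock nut fills 6 of these 8 mm.
- mallet: Loose wooden joiner's mallet, about 0.32 kg, standing on one striking face, handle level. Head 60 (x) x 46 (y) x 80 (z) mm; origin: centre of the striking face it stands on, z up. Handle 22 mm wide (y), 28 mm high (z), along mallet -x at 40 mm height, from the head's side at x = -30 mm to x = -155 mm. Centre of mass about 9 mm from the head's centre towards the handle.
- plunger (a joint): Outward travel of the index plunger in m: 0 home (the 6 mm pin stands about 7 mm deep in a hole of the plate's rim and locks the plate), 0.014 at its rear stop. Spring 4 N at home, 9 N at the stop; it snaps home when let go.
- plate (a joint): Turn of the index plate with its dial from above counter-clockwise, rad; about 0 at the start. Locked, with a little play, while the pin is home; turns with light friction when the pin is out.
- mallet_grip (a point): Point on the middle of the mallet's handle, 90 mm from the head's centre (mallet -x), 40 mm above the striking face.
- ink_tin: Bystander: round ink tin, 66 mm across, 42 mm high; origin under its centre. It stands left or right of the jig, the mallet on the other side.
- parallel: Bystander: small ground steel block 22 x 30 x 16 mm, beside the jig; origin under its centre.
- burin: Bystander: burin with mushroom-shaped handle, 132 mm long, 31 mm high, lying behind and to the right of the jig; origin under its middle.
- polish: Bystander: small round tin with wooden lid, 36 mm across, 43 mm high, beside the jig; origin under its centre.
Not all that is in view belongs to the job. What is shaped like the mallet but purple is not meant.

How it is judged:
By the outcome, as a careful person would: the job done as asked, in the order asked, and still so for the second after the job is handed in, while the arm keeps its last pose, push and grip.
It also fails if it takes over 58 s, if anything falls off the work surface, if the arm or the gripper's body presses on something with over 40 N, if the wrist force passes 120 N, or if a joint passes its speed limit or range.

## Working session

There is one attempt and no reset: what is moved stays moved. The work goes in short steps, Python scripts to look and compute and a shell command to move; the robot and the scene stay as the last step left them, time stands still between calls to the robot, and variables do not carry over. Pictures are saved under pics/ and viewed, at most 14 in all, crops included, and the job is handed in when it is done.

```bash
ls; mkdir -p pics; cat > h.py <<'E'
import numpy as np, cv2
from bench import monitor, cams, ticket, r
def cam(n):
    c=cams.camera(n); c={k:(np.array(v) if k in("pixels","z_map","T") else v) for k,v in c.items()}
    np.savez('last_%s.npz'%n,**c); return c
def load(n): 
    return dict(np.load('last_%s.npz'%n))
def pts(c):
    h,w=c['z_map'].shape; f=h/2/np.tan(np.radians(float(c['vfov']))/2)
    v,u=np.mgrid[:h,:w]; z=c['z_map']
    P=np.stack([(u-c['cx'])/f*z,-(v-c['cy'])/f*z,-z],-1)
    return P@c['T'][:3,:3].T+c['T'][:3,3]
def ray(c,u,v,zp):
    h=c['z_map'].shape[0]; f=h/2/np.tan(np.radians(float(c['vfov']))/2)
    d=c['T'][:3,:3]@np.array([(u-c['cx'])/f,-(v-c['cy'])/f,-1]); o=c['T'][:3,3]
    return o+d*(zp-o[2])/d[2]
E
python3 - <<'E'
from h import *
print(r.tcp_to_grasp); print(monitor.read_state())
for n in("scene","top"):
    c=cam(n); print(n,c['vfov'],c['cx'],c['cy'],c['T'].round(3).tolist(),c['z_map'].min(),c['z_map'].max(),[k for k in c]); cv2.imwrite(f'pics/{n}0.png',c['pixels'])
E
```

```text
pics
0.0187
{'time': 0.0, 'joint_positions': array([ 1.30741103,  0.33287064, -0.06466026,  1.4609554 ,  0.02158595,
        1.34991503, -0.08853013]), 'joint_vel': array([ 0.00041072,  0.00056336, -0.00036259,  0.00043776, -0.0008754 ,
        0.00057527,  0.00099052]), 'joint_torque': array([-7.14099733e-04, -6.23250461e+01,  2.42020941e-02, -3.89891589e+01,
       -6.12383382e-02,  3.97508999e-02,  1.41635883e-04]), 'ee_pos': array([ 0.14892021, -0.60658738,  0.22174789]), 'eef_rot': array([ 9.92764265e-01,  1.20077417e-01, -1.21007124e-04, -7.16742153e-04]), 'ft_force': array([-0.2217414 , -0.30553097,  0.53376188]), 'torque': array([-0.02271205,  0.0289819 ,  0.02817324]), 'grip_force': 0.0, 'width': 0.08707751918363527}
scene 45.98920054232178 289.72575524832484 209.42019154997857 [[-0.5, 0.408, -0.764, -0.562], [-0.865, -0.263, 0.426, 0.708], [-0.027, 0.874, 0.485, 0.813], [0.0, 0.0, 0.0, 1.0]] 0.0 3.9999883 ['pixels', 'z_map', 'vfov', 'cx', 'cy', 'T']
top 42.303260748473214 280.993213267875 206.76001053115397 [[0.01, 0.981, -0.193, 0.274], [-1.0, 0.006, -0.021, 0.079], [-0.019, 0.193, 0.981, 1.651], [0.0, 0.0, 0.0, 1.0]] 0.0 2.8623693 ['pixels', 'z_map', 'vfov', 'cx', 'cy', 'T']
```

View pics/top0.png

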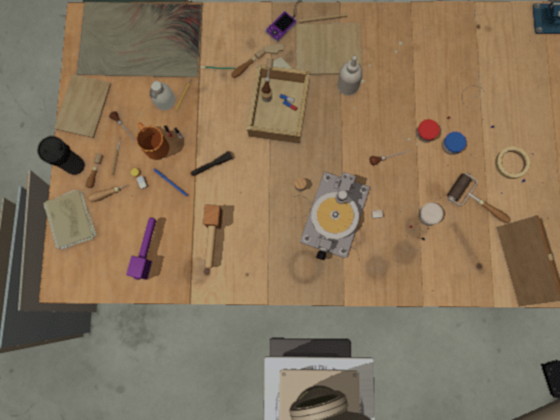

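View pics/scene0.png

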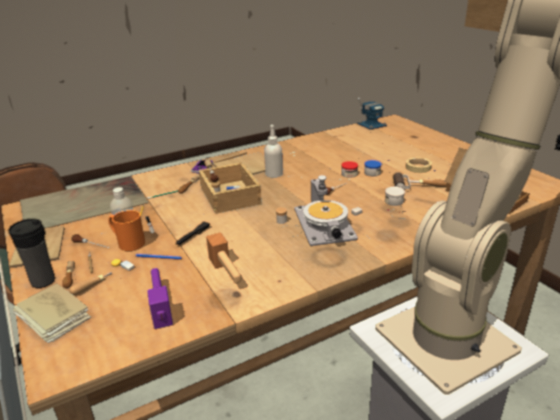

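Candidates for the mallet are the brown wooden one (head at top 212,215, handle to 208,272) and the purple lookalike (140,265), which is excluded. The tool at (460,188) is a brayer. The jig is at (337,213), the punch at (342,196) and the black knob at (321,255). I'll measure these and check in a close crop.

```bash
python3 - <<'E'
from h import *
c=load("top"); P=pts(c); px=c['pixels']
hsv=cv2.cvtColor(px,cv2.COLOR_BGR2HSV)
f=210/np.tan(np.radians(float(c['vfov']))/2);print('f',f, 'mm/px',1.65/f)
# bench height check
print('bench z',np.median(P[150:250,225:245,2]))
# mallet
sub=np.zeros(px.shape[:2],bool); sub[195:285,190:235]=1
m=sub&(P[...,2]>0.02); print('mallet n',m.sum())
hd=sub&(P[...,2]>0.065); q=P[hd]; print('head',hd.sum(),q.mean(0),q.min(0),q.max(0), cv2.minAreaRect((q[:,:2]*1000).astype(np.float32)))
hn=sub&(P[...,2]>0.03)&(P[...,2]<0.062); q=P[hn]; print('handle',hn.sum(),q.mean(0),cv2.minAreaRect((q[:,:2]*1000).astype(np.float32)))
# jig
sub[:]=0; sub[165:270,295:375]=1
cap=sub&(P[...,2]>0.142); q=P[cap];print('cap',cap.sum(),q.mean(0),np.argwhere(cap).mean(0))
br=sub&(hsv[...,0]>12)&(hsv[...,0]<32)&(hsv[...,1]>110)&(P[...,2]>0.045)&(P[...,2]<0.075)
q=P[br];print('dial',br.sum(),q.mean(0),q.min(0),q.max(0)); e=cv2.minEnclosingCircle(np.argwhere(br)[:,::-1].astype(np.float32)); print(e,ray(c,*e[0],0.06))
k=sub&(px.max(2)<45); k[:240]=0; q=P[k];print('knob',k.sum(),q.mean(0),q.max(0),np.argwhere(k).mean(0))
pl=sub&(P[...,2]>0.008)&(P[...,2]<0.02);q=P[pl];print('base',cv2.minAreaRect((q[:,:2]*1000).astype(np.float32)))
for n,(u,v) in dict(tin=(432,213),polish=(302,184),par=(378,213)).items(): print(n,P[v,u])
cv2.imwrite('pics/crop1.png',cv2.resize(px[160:290,185:385],None,fx=4,fy=4,interpolation=cv2.INTER_CUBIC))
E
```

```text
f 542.7709481555252 mm/px 0.003039956367611647
bench z 0.0016210552494410058
mallet n 745
head 346 [0.54323642 0.30682306 0.16211423] [0.27384471 0.07948555 0.06507458] [0.59170558 0.34550656 1.65072407] ((418.25335693359375, 228.17897033691406), (407.04180908203125, 78.55738830566406), 34.91399002075195)
handle 368 [0.47606386 0.32203056 0.05213833] ((498.2877502441406, 324.1051025390625), (40.09596633911133, 184.46876525878906), 81.4053955078125)
cap 101 [ 0.49075116 -0.01154484  0.67292009] [201.3960396  340.48514851]
dial 907 [ 0.56340722 -0.04089906  0.06067302] [ 0.43163592 -0.09875173  0.045103  ] [0.67854642 0.07144994 0.07218529]
((310.5, 218.5), 42.69084930419922) [0.5516577  0.02494457 0.06      ]
knob 57 [ 0.44382545 -0.00639913  0.06281691] [0.45476455 0.00628842 0.06998692] [254.70175439 321.28070175]
base ((568.4296875, -50.149383544921875), (323.2110595703125, 241.9045867919922), 0.2583718001842499)
tin [ 0.5742183  -0.34021235  0.03984885]
polish [0.65971076 0.05020083 0.0482937 ]
par [ 0.57837071 -0.18304995  0.01223497]
```

View pics/crop1.png

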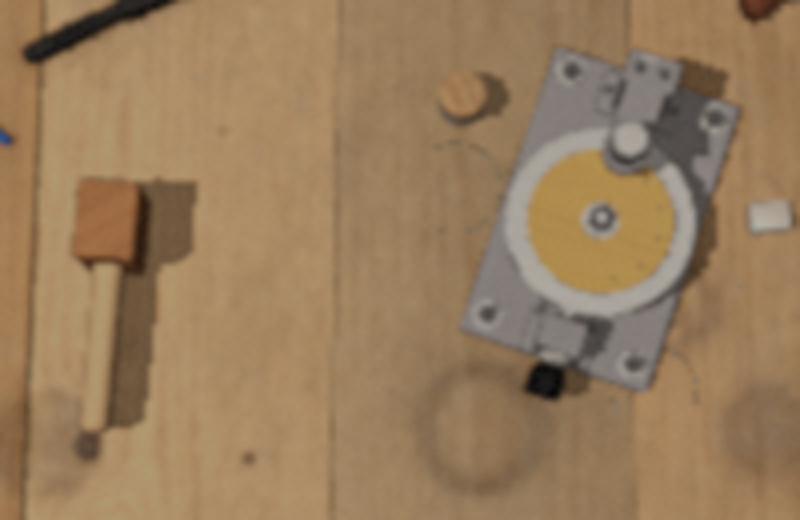

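The crop shows the brown mallet, head top at crop (107,220) and handle end at (95,430). The jig's cap is at (630,142), the nut at (600,218) and the knob at (547,378). Those positions now go into rays.

```bash
python3 - <<'E'
from h import *
c=load("top"); px=c['pixels']; P=pts(c)
R=lambda a,b,z:ray(c,185+(a+.5)/4-.5,160+(b+.5)/4-.5,z)
W=lambda n,v:print(n,np.round(v,4))
H=[R(a,b,.08) for a,b in((80,178),(140,180),(138,263),(74,260))];W('head corners',H);W('head ctr',np.mean(H,0))
h0=R(109,266,.054);h1=R(94,430,.054);W('handle',[h0,h1]);W('dir',np.degrees(np.arctan2(*(h0-h1)[1::-1])))
cap=R(630,140,.154);dial=R(600,218,.06);nut=R(601,217,.072);kn=R(547,380,.058)
W('cap',cap);W('dial',dial);W('nut',nut);W('knob',kn)
B=[R(a,b,.012) for a,b in((555,47),(742,105),(652,390),(462,325))];W('base',B)
for n,a,b in(('cap-dial',cap,dial),('dial-knob',dial,kn),('base',(B[0]+B[1]),(B[2]+B[3]))):
    d=(a-b)[:2];print(n,np.linalg.norm(d),np.degrees(np.arctan2(d[1],d[0])))
for n,u,v in(('cap',342,195),('nut',335,214),('knob',321,255),('head',211,215),('handle',210,245)): W(n+' depth',np.median(P[v-1:v+2,u-1:u+2].reshape(-1,3),axis=0))
s=load("scene");
print('bench scene z',np.median(pts(s)[270:300,260:290,2]))
E
```

```text
head corners [[0.5894 0.3388 0.08  ]
 [0.5881 0.2942 0.08  ]
 [0.526  0.2937 0.08  ]
 [0.5279 0.341  0.08  ]]
head ctr [0.5579 0.3169 0.08  ]
handle [[0.5278 0.3189 0.054 ]
 [0.4056 0.3258 0.054 ]]
dir -3.2236
cap [ 0.6041 -0.0609  0.154 ]
dial [ 0.5653 -0.0467  0.06  ]
nut [ 0.5639 -0.0465  0.072 ]
knob [ 0.4446 -0.0069  0.058 ]
base [[ 0.7092 -0.0169  0.012 ]
 [ 0.6635 -0.1609  0.012 ]
 [ 0.4425 -0.0884  0.012 ]
 [ 0.4909  0.0549  0.012 ]]
cap-dial 0.04125532105644358 -20.073250583032568
dial-knob 0.12714357848343047 -18.250160425670764
base 0.46238678699962876 -18.17421905630243
cap depth [ 0.6019 -0.0604  0.1551]
nut depth [ 0.5628 -0.0467  0.0746]
knob depth [ 0.443  -0.0056  0.0633]
head depth [0.5558 0.3182 0.0824]
handle depth [0.4705 0.3222 0.0555]
bench scene z -0.0006578485675372558
```

```bash
python3 -m crank '{"steps":[[[0.9,0.45,0],[0,0,0]],[[0.9,0.45,0],[0,0,0]],[[0.9,0.45,0],[0,0,0]],[[0.9,0.45,0],[0,0,0]],[[0.9,0.45,0],[0,0,0]],[[0.9,0.45,0],[0,0,0]],[[0.9,0.45,0],[0,0,0]],[[0.9,0.45,0],[0,0,0]],[[0.9,0.45,0],[0,0,0]],[[0.9,0.45,0],[0,0,0]]]}' 87 60
python3 -m crank '{"steps":[[[0.3,0.95,0],[0,0,-0.85]],[[0.3,0.95,0],[0,0,-0.85]],[[0.3,0.95,0],[0,0,-0.85]],[[0.3,0.95,0],[0,0,-0.85]],[[0.3,0.95,0],[0,0,0]],[[0.3,0.95,0],[0,0,0]],[[0.3,0.95,0],[0,0,0]],[[0.3,0.95,0],[0,0,0]],[[0.3,0.95,0],[0,0,0]],[[0.3,0.95,0],[0,0,0]]]}'
```

```text
time: 0.93
ee_pos: [0.3749, -0.4937, 0.2222]
eef_rot: [0.993, 0.12, -0.0, -0.0]
ft_force: [0.7, -0.8, -0.4]
width: 0.0871
grip_force: 0.0
time: 1.77
ee_pos: [0.4491, -0.2557, 0.2223]
eef_rot: [1.0, -0.028, -0.0, -0.0]
ft_force: [-0.4, -0.4, -1.1]
width: 0.0868
grip_force: 0.0
```

```bash
python3 -m crank '{"steps":[[[0.2,1,0],[0,0,0]],[[0.2,1,0],[0,0,0]],[[0.2,1,0],[0,0,0]],[[0.2,1,0],[0,0,0]],[[0.2,1,0],[0,0,0]],[[0.2,1,0],[0,0,0]],[[0.2,1,0],[0,0,0]],[[0.2,1,0],[0,0,0]],[[0.2,1,0],[0,0,0]],[[0.2,1,0],[0,0,0]]]}'
python3 -m crank '{"steps":[[[0,1,0],[0,0,0]],[[0,1,0],[0,0,0]],[[0,1,0],[0,0,0]],[[0,1,0],[0,0,0]],[[0,1,0],[0,0,0]],[[0,1,0],[0,0,0]],[[0,1,0],[0,0,0]],[[0,1,0],[0,0,0]],[[0,1,0],[0,0,0]],[[0,1,0],[0,0,0]]]}'
python3 -m crank '{"steps":[[[-0.1,1,0],[0,0,0]],[[-0.1,1,0],[0,0,0]],[[-0.1,1,0],[0,0,0]],[[-0.15,0,0],[0,0,0]],[[0,0,0],[0,0,0]]]}'
python3 - <<'E'
from h import *
c=cam("wrist"); print(c['T'].round(3).tolist(),c['vfov'],c['z_map'].min());cv2.imwrite('pics/w1.png',c['pixels'])
E
```

```text
time: 2.6
ee_pos: [0.4989, -0.0058, 0.2224]
eef_rot: [1.0, -0.028, -0.0, 0.0]
ft_force: [0.5, 0.3, 0.3]
width: 0.0872
grip_force: 0.0
time: 3.43
ee_pos: [0.4988, 0.244, 0.2223]
eef_rot: [1.0, -0.028, -0.0, 0.0]
ft_force: [-0.2, -0.1, 0.3]
width: 0.087
grip_force: 0.0
time: 3.85
ee_pos: [0.4864, 0.3197, 0.2221]
eef_rot: [1.0, -0.026, -0.001, -0.0]
ft_force: [-0.0, 0.7, -0.9]
width: 0.0871
grip_force: 0.0
[[-0.053, 0.957, 0.287, 0.565], [-0.999, -0.051, -0.014, 0.317], [0.001, -0.287, 0.958, 0.384], [0.0, 0.0, 0.0, 1.0]] 68.07114706958868 0.0
```

View pics/w1.png

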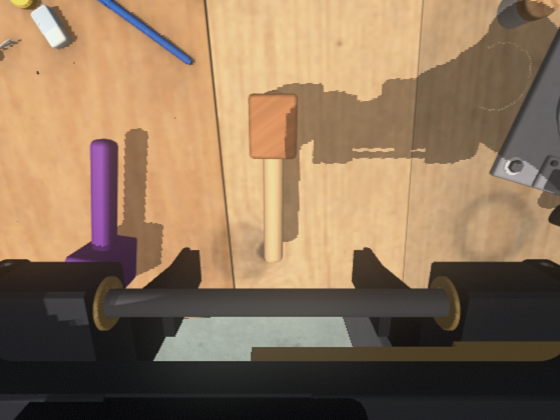

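The wrist view shows the mallet head top at (249–297, 95–158) and the handle along column 273, rows 160–262, aligned with the fingers. I'll compute the residual offset.

```bash
python3 - <<'E'
from h import *
c=load("wrist");P=pts(c)
H=np.mean([ray(c,u,v,.08) for u,v in((249,95),(297,95),(297,158),(249,158))],0)
print('head',H,'handle',ray(c,272.5,165,.054),ray(c,273.5,262,.054))
q=P[100:150,255:292].reshape(-1,3);print('depth head',np.median(q,0)); q=P[180:255,265:282].reshape(-1,3);print(np.median(q,0))
E
```

```text
head [0.55950974 0.31967667 0.08      ] handle [0.52076873 0.32259367 0.054     ] [0.40849182 0.32773233 0.054     ]
depth head [0.56229127 0.3194164  0.08029686]
[0.46335878 0.32519387 0.0536222 ]
```

```bash
python3 -m crank '{"steps":[[[0.08,0.12,-1],[0,0,0]],[[0,0,-1],[0,0,0]],[[0,0,-1],[0,0,0]],[[0,0,-1],[0,0,0]],[[0,0,-1],[0,0,0]],[[0,0,-1],[0,0,0]],[[0,0,-1],[0,0,0]],[[0,0,-0.7],[0,0,0]],[[0,0,-0.35],[0,0,0]],[[0,0,0],[0,0,0]]]}'
python3 -m crank '{"steps":[[[0,0,0],[0,0,0]],[[0,0,0],[0,0,0]],[[0,0,0],[0,0,0]],[[0,0,0],[0,0,0]],[[0,0,0],[0,0,0]],[[0,0,0],[0,0,0]],[[0,0,0],[0,0,0]],[[0,0,0],[0,0,0]]]}' 5 60
```

```text
time: 4.73
ee_pos: [0.4894, 0.319, 0.0195]
eef_rot: [1.0, -0.029, -0.001, 0.001]
ft_force: [-0.2, 0.5, 0.9]
width: 0.0872
grip_force: 0.0
time: 5.4
ee_pos: [0.4898, 0.321, 0.0214]
eef_rot: [1.0, -0.028, 0.0, 0.0]
ft_force: [-0.4, -0.1, 0.2]
width: 0.0415
grip_force: 0.0
```

```bash
python3 -m crank '{"steps":[[[0,0,0],[0,0,0]],[[0,0,0],[0,0,0]],[[0,0,0],[0,0,0]],[[0,0,0],[0,0,0]],[[0,0,0],[0,0,0]],[[0,0,0],[0,0,0]],[[0,0,0],[0,0,0]]]}'
python3 -m crank '{"steps":[[[0,0,0.3],[0,0,0]],[[0,0,0.6],[0,0,0]],[[0,0,1],[0,0,0]],[[0,0,1],[0,0,0]],[[0,0,1],[0,0,0]],[[0,0,1],[0,0,0]],[[0,0,1],[0,0,0]],[[0,0,1],[0,0,0]],[[0,0,0.5],[0,0,0]],[[0,0,0],[0,0,0]]]}'
python3 - <<'E'
from h import *
s=monitor.read_state();print(s['ee_pos'],s['ft_force'],s['torque'])
c=cam("scene");cv2.imwrite('pics/s2.png',cv2.resize(c['pixels'][150:330,130:410],None,fx=2.5,fy=2.5))
E
```

```text
time: 5.98
ee_pos: [0.4897, 0.3211, 0.0213]
eef_rot: [1.0, -0.028, -0.0, 0.0]
ft_force: [-0.4, 0.7, -0.2]
width: 0.0219
grip_force: 59.7
time: 6.82
ee_pos: [0.4907, 0.3218, 0.2092]
eef_rot: [1.0, -0.028, 0.002, -0.001]
ft_force: [1.3, 0.4, -3.9]
width: 0.0215
grip_force: 59.7
[0.49068674 0.32183241 0.20922688] [ 1.26421027  0.37526634 -3.92414756] [ 0.06659802  0.17438123 -0.00377971]
```

View pics/s2.png

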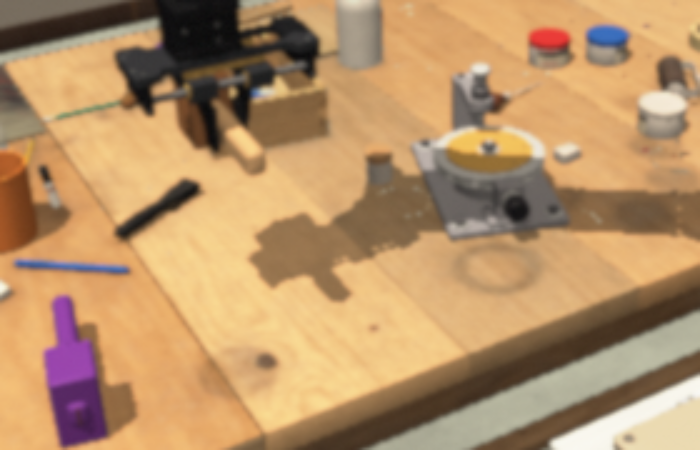

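Mallet is held level in the gripper. Carrying it over to the cap.

```bash
python3 -m crank '{"steps":[[[0.1,-0.5,0.4],[0,0,0]],[[0.15,-0.95,0.2],[0,0,0]],[[0.15,-0.95,0],[0,0,0]],[[0.15,-0.95,0],[0,0,0]],[[0.15,-0.95,0],[0,0,0]],[[0.15,-0.95,0],[0,0,0]],[[0.15,-0.95,0],[0,0,0]],[[0.15,-0.95,0],[0,0,0]],[[0.15,-0.95,0],[0,0,0]],[[0.15,-0.95,0],[0,0,0]]]}'
python3 -m crank '{"steps":[[[0.15,-0.95,0],[0,0,0]],[[0.15,-0.95,0],[0,0,0]],[[0.15,-0.95,0],[0,0,0]],[[0.15,-0.95,0],[0,0,0]],[[0.15,-0.95,0],[0,0,0]],[[0.1,-0.95,0],[0,0,0]],[[0,-0.5,0],[0,0,0]],[[0,0,0],[0,0,0]],[[0,0,0],[0,0,0]],[[0,0,0],[0,0,0]]]}'
python3 - <<'E'
from h import *
s=monitor.read_state();print(s['ee_pos'],s['ft_force'],s['torque'])
c=cam("scene");cv2.imwrite('pics/s3.png',cv2.resize(c['pixels'][110:260,220:420],None,fx=4,fy=4))
E
```

```text
time: 7.7
ee_pos: [0.5251, 0.0931, 0.219]
eef_rot: [1.0, -0.028, -0.002, 0.0]
ft_force: [0.4, 0.2, -3.1]
width: 0.0216
grip_force: 59.7
time: 8.53
ee_pos: [0.5469, -0.0587, 0.2206]
eef_rot: [1.0, -0.027, -0.001, -0.0]
ft_force: [-0.3, -0.5, -2.9]
width: 0.0212
grip_force: 59.7
[ 0.54691456 -0.05866615  0.22055842] [-0.28675991 -0.46679025 -2.87088664] [0.0873265  0.22031885 0.02888406]
```

View pics/s3.png

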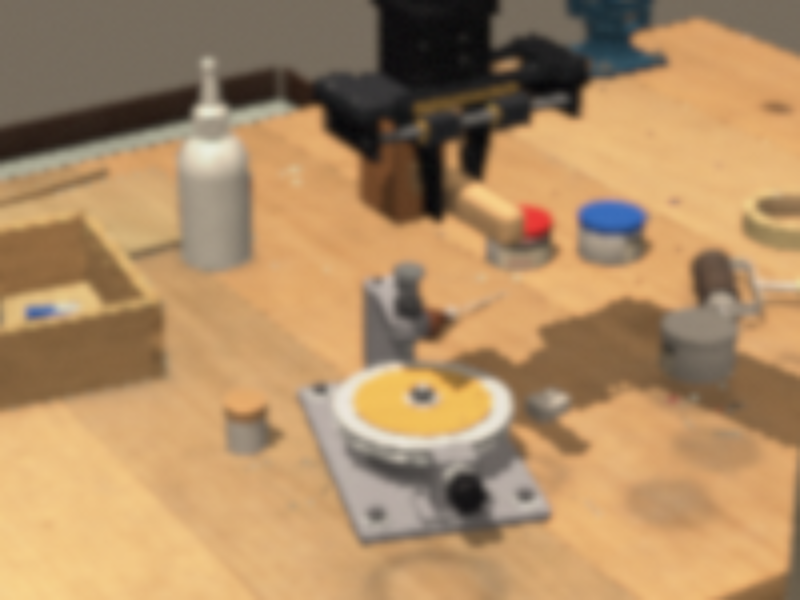

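```bash
python3 -m crank '{"steps":[[[0,0,-0.4],[0,0,0]],[[0,0,-0.5],[0,0,0]],[[0,0,-0.4],[0,0,0]],[[0,0,-0.2],[0,0,0]],[[0,0,-0.1],[0,0,0]],[[0,0,0],[0,0,0]],[[0,0,0],[0,0,0]]]}'
for i in 1 2 3 4 5; do python3 -c "
from h import *
s=monitor.read_state();print('cur',s['ee_pos'].round(4),s['ft_force'].round(2),s['torque'].round(3))"; break; done
python3 -m crank '{"steps":[[[0,0,-0.06],[0,0,0]],[[0,0,0],[0,0,0]],[[0,0,0],[0,0,0]]]}' | grep -E "ee_pos|force"
python3 -m crank '{"steps":[[[0,0,-0.06],[0,0,0]],[[0,0,0],[0,0,0]],[[0,0,0],[0,0,0]]]}'| grep -E "ee_pos|force"
python3 -m crank '{"steps":[[[0,0,-0.06],[0,0,0]],[[0,0,0],[0,0,0]],[[0,0,0],[0,0,0]]]}'| grep -E "ee_pos|force"
```

```text
time: 9.17
ee_pos: [0.5474, -0.0602, 0.1814]
eef_rot: [1.0, -0.028, 0.0, 0.0]
ft_force: [0.2, -1.1, -3.4]
width: 0.0217
grip_force: 59.7
cur [ 0.5474 -0.0602  0.1814] [ 0.25 -1.15 -3.35] [ 0.05   0.17  -0.011]
ee_pos: [0.5475, -0.0603, 0.1801]
ft_force: [-0.6, 0.1, -4.3]
grip_force: 59.7
ee_pos: [0.5473, -0.0603, 0.1783]
ft_force: [0.3, 0.2, -3.5]
grip_force: 59.7
ee_pos: [0.5473, -0.0602, 0.1767]
ft_force: [-0.0, 0.2, -3.1]
grip_force: 59.7
```

```bash

python3 -m crank '{"steps":[[[0,0,-0.05],[0,0,0]],[[0,0,0],[0,0,0]],[[0,0,0],[0,0,0]]]}' | grep -E "ee_pos|ft_force"
python3 -c "
from h import *
s=monitor.read_state();print(s['torque'].round(3))
c=cam('wrist');cv2.imwrite('pics/w2.png',c['pixels'])"
python3 -m crank '{"steps":[[[0,0,-0.05],[0,0,0]],[[0,0,0],[0,0,0]],[[0,0,0],[0,0,0]]]}'| grep -E "ee_pos|ft_force"
```

```text
ee_pos: [0.5474, -0.0602, 0.1756]
ft_force: [-0.3, 0.7, -3.8]
[0.006 0.221 0.02 ]
ee_pos: [0.5474, -0.0602, 0.1745]
ft_force: [-1.5, 0.2, -1.8]
```

View pics/w2.png

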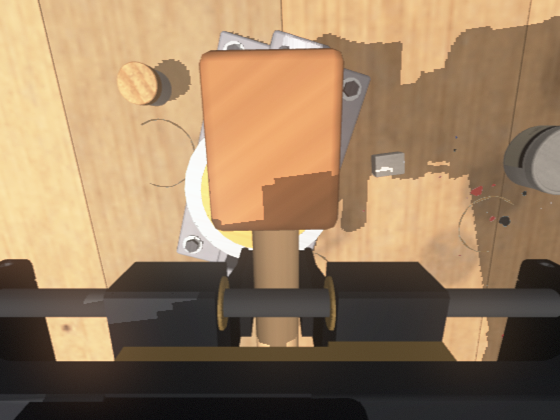

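Contact is felt at TCP z ≈ 0.1747, as predicted, with the head squarely over the cap. Next I back off 30 mm and knock.

```bash

python3 -m crank '{"steps":[[[0,0,0.4],[0,0,0]],[[0,0,0.5],[0,0,0]],[[0,0,0.3],[0,0,0]],[[0,0,0],[0,0,0]],[[0,0,0],[0,0,0]]]}' | grep -E "time|ee_pos|ft_force"
python3 -m crank '{"steps":[[[0,0,-0.5],[0,0,0]],[[0,0,-0.7],[0,0,0]],[[0,0,-0.7],[0,0,0]],[[0,0,0],[0,0,0]]]}' | grep -E "time|ee_pos|eef|force"
python3 -c "
from h import *
s=monitor.read_state();print(s['ee_pos'],s['ft_force'],s['torque'].round(3))
c=cam('scene');cv2.imwrite('pics/s4.png',cv2.resize(c['pixels'][110:260,220:420],None,fx=4,fy=4))"
```

```text
time: 10.88
ee_pos: [0.5477, -0.0603, 0.2052]
ft_force: [0.2, -0.3, -3.7]
time: 11.22
ee_pos: [0.5464, -0.0601, 0.1538]
eef_rot: [1.0, -0.028, -0.001, -0.0]
ft_force: [-0.8, 0.1, 2.9]
grip_force: 60.0
[ 0.54637909 -0.06006721  0.15380608] [-0.79289837  0.12280199  2.89661312] [ 0.045  0.159 -0.051]
```

```bash

python3 -m crank '{"steps":[[[0,0,0],[0,0,0]],[[0,0,0],[0,0,0]]]}' | grep -E "time|ee_pos|ft_force"
python3 -c "
from h import *
s=monitor.read_state();print(s['ee_pos'],s['ft_force'],s['torque'].round(3))
c=cam('scene');cv2.imwrite('pics/s4.png',cv2.resize(c['pixels'][125:245,250:410],None,fx=5,fy=5,interpolation=cv2.INTER_CUBIC))"
```

```text
time: 11.43
ee_pos: [0.5471, -0.0602, 0.1571]
ft_force: [-4.5, 1.2, 1.6]
[ 0.54707496 -0.06018664  0.15710947] [-4.53751106  1.19999255  1.63723712] [0.118 0.844 0.026]
```

View pics/s4.png

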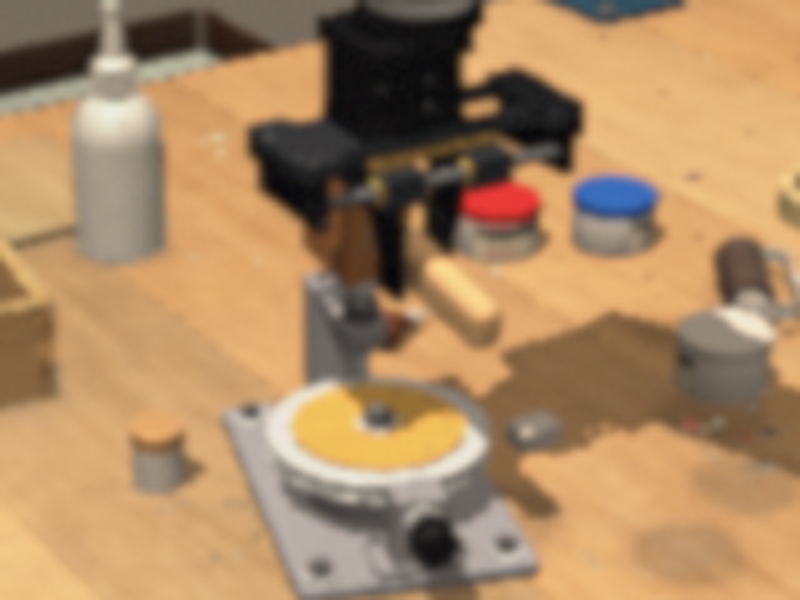

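```bash
python3 - <<'E'
from h import *
c=load("scene");P=pts(c);f=210/np.tan(np.radians(float(c['vfov']))/2)
def proj(p):
    q=np.linalg.inv(c['T'])@np.r_[p,1]; return np.array([c['cx']+f*q[0]/-q[2],c['cy']-f*q[1]/-q[2]])
for z in(.126,.140,.154): 
    p=proj([.605,-.061,z]); print(z,p,'crop',(p-[250,125])*5)
# handle axis in vertical plane
for a,b in((430,270),(445,285),(460,300),(475,312),(485,325),(350,240),(345,270),(360,300),(360,320)):
    print(a,b,P[125+b//5,250+a//5].round(4))
q=P[165:200,318:352].reshape(-1,3); k=(abs(q[:,1]+.057)<.03)&(q[:,0]<.54)&(q[:,0]>.42)&(q[:,2]>.1);q=q[k];print(k.sum()); print(np.polyfit(q[:,0],q[:,2],1),q.min(0),q.max(0))
E
```

```text
0.126 [321.79160775 184.25135872] crop [358.95803877 296.25679362]
0.14 [321.8107947  180.22309768] crop [359.05397352 276.11548841]
0.154 [321.83015105 176.15927285] crop [359.15075523 255.79636425]
430 270 [ 0.5124 -0.0496  0.1843]
445 285 [ 0.4938 -0.0473  0.1827]
460 300 [ 0.4771 -0.0461  0.1802]
475 312 [ 0.4713 -0.0527  0.1744]
485 325 [ 0.4635 -0.0543  0.1676]
350 240 [ 0.589  -0.0437  0.1754]
345 270 [ 0.589  -0.0401  0.1561]
360 300 [ 0.5978 -0.057   0.1274]
360 320 [ 0.5961 -0.056   0.1145]
317
[0.30514757 0.02749782] [ 0.45839266 -0.08583376  0.1529007 ] [ 0.53974998 -0.02973007  0.23364799]
```

The mallet pitched about 6.6° in the grip, head up. Geometry puts the cap close to its stop, but the force doesn't prove it. I'll level the face, shorten the lever a little and knock once more for certainty, with the pin still home.

```bash

python3 -m crank '{"steps":[[[0,0,0.4],[0,0,0]],[[0,0,0.5],[0,0.7,0]],[[0.1,0,0.5],[0,0.6,0]],[[0,0,0],[0,0,0]],[[0,0,0],[0,0,0]]]}' | grep -E "time|ee_pos|ft_force"
python3 -m crank '{"steps":[[[0,0,-0.4],[0,0,0]],[[0,0,-0.7],[0,0,0]],[[0,0,-0.45],[0,0,0]]]}' | grep -E "time|ee_pos|eef|force"
python3 -m crank '{"steps":[[[0,0,0],[0,0,0]],[[0,0,0],[0,0,0]],[[0,0,0],[0,0,0]],[[0,0,0],[0,0,0]]]}' | grep -E "time|ee_pos|eef|force"
python3 - <<'E'
from h import *
print(monitor.read_state()['torque'])
c=cam('scene');P=pts(c);q=P[165:200,318:352].reshape(-1,3)
for a,b in((430,270),(445,285),(460,300)): print(P[125+b//5,250+a//5].round(4))
cv2.imwrite('pics/s5.png',cv2.resize(c['pixels'][125:245,250:410],None,fx=5,fy=5,interpolation=cv2.INTER_CUBIC))
E
```

```text
time: 11.9
ee_pos: [0.5508, -0.06, 0.1919]
ft_force: [-0.1, -0.2, -4.1]
time: 12.15
ee_pos: [0.5488, -0.0603, 0.1521]
eef_rot: [0.998, -0.028, -0.057, 0.002]
ft_force: [-16.0, 0.5, 20.7]
grip_force: 60.0
time: 12.48
ee_pos: [0.5489, -0.0603, 0.1526]
eef_rot: [0.998, -0.028, -0.057, 0.002]
ft_force: [-4.7, -0.1, 2.5]
grip_force: 60.0
[ 0.12271838  0.98499891 -0.01589323]
[ 0.5168 -0.0527  0.1817]
[ 0.5038 -0.0544  0.1767]
[ 0.4838 -0.051   0.1761]
```

View pics/s5.png

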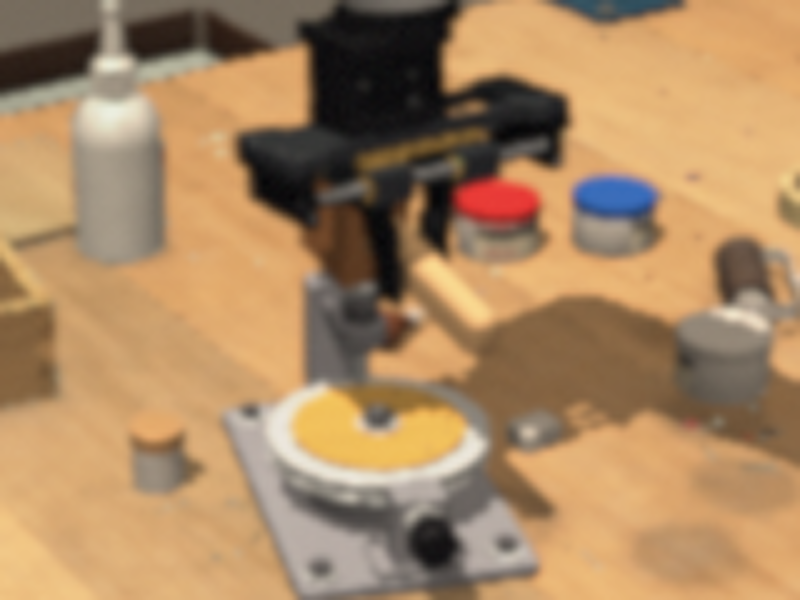

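The second knock's contact force rose about 24 N above the baseline, well over spring plus friction (11 N), and the geometry agrees, so the punch has bottomed. The pin is still home and the knob hasn't moved. Now lift, carry the mallet back left and level it.

```bash

python3 -m crank '{"steps":[[[0,0,0.5],[0,0,0]],[[0,0,0.9],[0,0,0]],[[0,0,0.9],[0,0,0]],[[0,0.4,0.3],[0,0,0]],[[-0.1,0.9,0],[0,0,0]],[[-0.1,0.9,0],[0,0,0]],[[-0.1,0.9,0],[0,0,0]],[[-0.1,0.9,0],[0,0,0]],[[-0.1,0.9,0],[0,0,0]],[[-0.1,0.9,0],[0,0,0]]]}' | grep -E "time|ee_pos|ft_force"
python3 -m crank '{"steps":[[[-0.1,0.9,0],[0,0.7,0]],[[-0.1,0.9,0],[0,0.6,0]],[[-0.1,0.9,0],[0,0,0]],[[-0.1,0.9,0],[0,0,0]],[[-0.1,0.9,0],[0,0,0]],[[-0.1,0.9,0],[0,0,0]],[[-0.1,0.9,0],[0,0,0]],[[-0.1,0.9,0],[0,0,0]],[[-0.1,0.9,0],[0,0,0]],[[0,0,0],[0,0,0]]]}' | grep -E "time|ee_pos|eef|force"
python3 -m crank '{"steps":[[[0,0,0],[0,0,0]],[[0,0,0],[0,0,0]]]}' | grep ee_pos
python3 - <<'E'
from h import *
c=cam('scene');P=pts(c);s=monitor.read_state()
p=s['ee_pos'];y=P[...,1];h=cv2.cvtColor(c['pixels'],cv2.COLOR_BGR2HSV)
m=(abs(P[...,1]-p[1])<.05)&(P[...,0]<p[0]-.015)&(P[...,0]>p[0]-.1)&(P[...,2]>.15)&(P[...,2]<.32)&(h[...,1]>60)&(h[...,2]>110)
print(m.sum()); q=P[m]
# upper envelope by x bins
for x in np.arange(p[0]-.09,p[0]-.015,.01):
    k=abs(q[:,0]-x)<.005
    if k.sum()>3: print(round(x,3),k.sum(),np.percentile(q[k,2],[5,50,95]).round(4))
T=pts(cam('top')); t=T[200:290,185:250].reshape(-1,3)
for x in np.arange(p[0]-.09,p[0]+.12,.01):
    k=(abs(t[:,0]-x)<.006)&(abs(t[:,1]-p[1])<.012)&(t[:,2]>.15)&(t[:,2]<.33)
    if k.sum()>2: print('top',round(x,3),np.median(t[k,2]).round(4))
cv2.imwrite('pics/s6.png',cv2.resize(c['pixels'][130:290,160:380],None,fx=3.6,fy=3.6,interpolation=cv2.INTER_CUBIC))
E
```

```text
time: 13.37
ee_pos: [0.5344, 0.0867, 0.2177]
ft_force: [0.3, -0.3, -3.4]
time: 14.2
ee_pos: [0.5095, 0.2934, 0.2177]
eef_rot: [0.993, -0.024, -0.114, 0.002]
ft_force: [-0.9, 0.1, -3.2]
grip_force: 60.0
ee_pos: [0.5123, 0.2873, 0.2176]
231
0.433 71 [0.2256 0.2384 0.2478]
0.443 29 [0.2273 0.2458 0.249 ]
0.453 25 [0.2294 0.2477 0.2496]
0.463 28 [0.233  0.2475 0.2501]
0.473 22 [0.2301 0.2486 0.2513]
0.483 23 [0.2322 0.2481 0.2513]
0.493 30 [0.2333 0.2505 0.3066]
top 0.433 0.2469
top 0.443 0.2484
top 0.453 0.2495
top 0.463 0.2495
top 0.473 0.2501
top 0.483 0.2519
top 0.493 0.2509
top 0.503 0.256
top 0.513 0.3171
top 0.523 0.2516
```

View pics/s6.png

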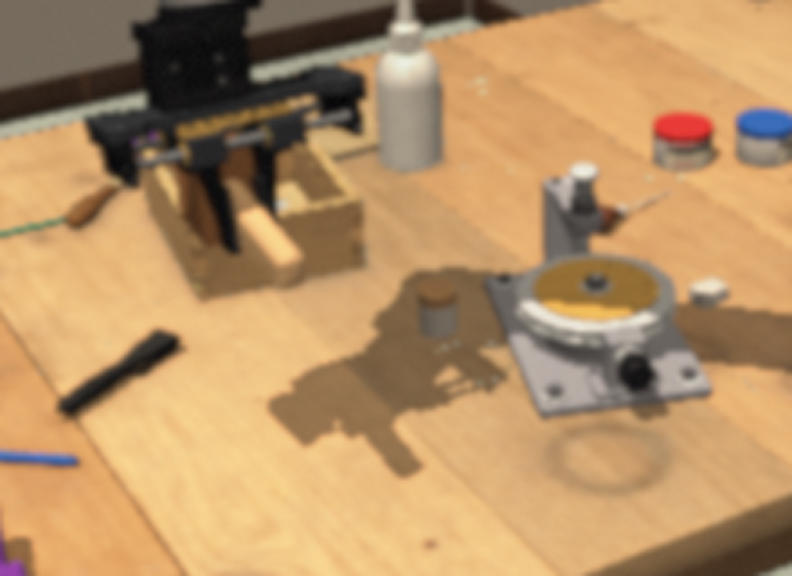

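The picture shows the mallet held nearly level, head slightly up, and the punch sprung back with the pin home. I'll trim 3° and lower.

```bash

python3 -m crank '{"steps":[[[0,0,-0.7],[0,0.6,0]],[[0,0,-1],[0,0,0]],[[0,0,-1],[0,0,0]],[[0,0,-1],[0,0,0]],[[0,0,-1],[0,0,0]],[[0,0,-1],[0,0,0]],[[0,0,-1],[0,0,0]],[[0,0,-0.6],[0,0,0]],[[0,0,-0.2],[0,0,0]],[[0,0,0],[0,0,0]]]}' | grep -E "time|ee_pos|ft_force"
python3 -m crank '{"steps":[[[0,0,-0.1],[0,0,0]],[[0,0,0],[0,0,0]],[[0,0,0],[0,0,0]]]}' | grep -E "ee_pos|ft_force"
python3 -m crank '{"steps":[[[0,0,-0.1],[0,0,0]],[[0,0,0],[0,0,0]],[[0,0,0],[0,0,0]]]}' | grep -E "ee_pos|ft_force"
python3 -m crank '{"steps":[[[0,0,-0.1],[0,0,0]],[[0,0,0],[0,0,0]],[[0,0,0],[0,0,0]]]}' | grep -E "ee_pos|ft_force"
```

```text
time: 15.3
ee_pos: [0.5121, 0.2865, 0.0298]
ft_force: [-0.1, -0.1, -2.9]
ee_pos: [0.513, 0.2877, 0.0293]
ft_force: [0.4, -0.2, -3.1]
ee_pos: [0.5124, 0.2873, 0.0258]
ft_force: [-0.1, -0.0, -4.4]
ee_pos: [0.5122, 0.2872, 0.0229]
ft_force: [0.5, -1.0, -4.1]
```

```bash

python3 -m crank '{"steps":[[[0,0,-0.1],[0,0,0]],[[0,0,0],[0,0,0]],[[0,0,0],[0,0,0]]]}' | grep -E "ee_pos|ft_force"
python3 -m crank '{"steps":[[[0,0,-0.06],[0,0,0]],[[0,0,0],[0,0,0]],[[0,0,0],[0,0,0]]]}' | grep -E "ee_pos|ft_force"
python3 -c "
from h import *
print(monitor.read_state()['torque'])"
```

```text
ee_pos: [0.5125, 0.2874, 0.0207]
ft_force: [1.2, -0.7, -1.9]
ee_pos: [0.5124, 0.2875, 0.0199]
ft_force: [-1.9, -1.8, 6.6]
[-0.2493687   0.33938308  0.06209103]
```

```bash

python3 -m crank '{"steps":[[[0,0,0],[0,0,0]],[[0,0,0],[0,0,0]],[[0,0,0],[0,0,0]],[[0,0,0],[0,0,0]],[[0,0,0],[0,0,0]],[[0,0,0],[0,0,0]],[[0,0,0],[0,0,0]]]}' 60 40
python3 -m crank '{"steps":[[[0,0,0.4],[0,0,0]],[[0,0,0.8],[0,0,0]],[[0,0,1],[0,0,0]],[[0,0,1],[0,0,0]],[[0,0,1],[0,-0.8,0]],[[0,0,1],[0,-0.8,0]],[[0,0,1],[0,-0.8,0]],[[0,0,1],[0,-0.8,0]],[[0,0,0],[0,0,0]],[[0,0,0],[0,0,0]]]}'
python3 - <<'E'
from h import *
c=cam("wrist");cv2.imwrite('pics/w3.png',c['pixels']);P=pts(c)
h=cv2.cvtColor(c['pixels'],cv2.COLOR_BGR2HSV)
m=(P[...,2]>.06)&(P[...,2]<.1)&(abs(P[...,0]-.58)<.08)&(abs(P[...,1]-.285)<.06)
q=P[m];print(m.sum(),q.mean(0),np.percentile(q[:,2],[5,50,95]),q.min(0),q.max(0))
E
```

```text
time: 17.13
ee_pos: [0.5123, 0.2873, 0.019]
eef_rot: [0.99, -0.028, -0.139, 0.004]
ft_force: [-0.3, 0.0, 0.4]
width: 0.0571
grip_force: 0.0
time: 17.97
ee_pos: [0.5122, 0.2881, 0.2018]
eef_rot: [1.0, -0.027, 0.002, -0.0]
ft_force: [-0.0, -0.7, -0.4]
width: 0.0599
grip_force: 0.0
3550 [0.58593524 0.28391931 0.08001497] [0.07815268 0.0801226  0.08144041] [0.55451817 0.25954893 0.07506596] [0.61577392 0.30773263 0.08297242]
```

Mallet stands flat and released. Going to above the knob, turning to the jig's yaw.

```bash

python3 -m crank '{"steps":[[[-0.2,-0.9,0],[0,0,0]],[[-0.2,-0.9,0],[0,0,0]],[[-0.2,-0.9,0],[0,0,0]],[[-0.2,-0.9,0],[0,0,-0.5]],[[-0.2,-0.9,0],[0,0,-0.5]],[[-0.2,-0.9,0],[0,0,-0.5]],[[-0.2,-0.9,0],[0,0,-0.5]],[[-0.2,-0.9,0],[0,0,-0.5]],[[-0.2,-0.9,0],[0,0,-0.5]],[[-0.2,-0.9,0],[0,0,0]]]}' 60|grep ee_pos
python3 -m crank '{"steps":[[[-0.2,-0.9,0],[0,0,0]],[[-0.2,-0.9,0],[0,0,0]],[[-0.2,-0.9,0],[0,0,0]],[[-0.1,-0.1,0],[0,0,0]],[[0,0,0],[0,0,0]],[[0,0,0],[0,0,0]],[[0,0,0],[0,0,0]]]}'
python3 - <<'E'
from h import *
c=cam("wrist");cv2.imwrite('pics/w4.png',c['pixels'])
E
```

```text
ee_pos: [0.4616, 0.0607, 0.1979]
time: 19.43
ee_pos: [0.4449, -0.0067, 0.1987]
eef_rot: [0.988, -0.158, -0.001, -0.0]
ft_force: [-1.2, 0.2, -0.2]
width: 0.0598
grip_force: 0.0
```

View pics/w4.png

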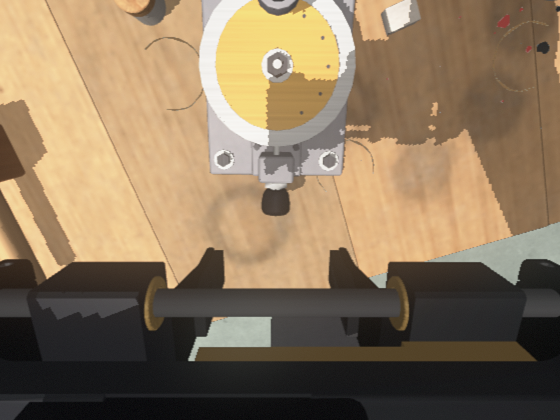

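The wrist view shows the knob at (262–290, 188–215), the nut centre at (277,64) and the bracket at (277,165). The fingers' mid column is about 277, so they are well aligned.

```bash
python3 - <<'E'
from h import *
c=load("wrist");P=pts(c)
N=ray(c,277,64,.072); print('nut',N)
k=P[186:217,260:292][c['pixels'][186:217,260:292].max(2)<70]; k=k[(k[:,2]>.03)&(k[:,2]<.075)]
print('knob depth',k.mean(0),k.min(0),k.max(0))
O=N[:2]; y=np.radians(-18.2); d=np.array([np.cos(y),np.sin(y)])
print('knob exp',O-.125*d); e=np.array([-d[1],d[0]])
q=(k[:,:2]-O); print('jig x',np.percentile(q@d,[2,50,98]),'jig y',np.percentile(q@e,[2,50,98]))
for u,v,z in((276,190,.055),(276,214,.05),(276,202,.06)): p=ray(c,u,v,z);print(p,(p[:2]-O)@d,(p[:2]-O)@e)
b=[ray(c,u,v,.012) for u,v in((208,172),(344,174))]; t=b[0]-b[1]; print('base yaw',np.degrees(np.arctan2(-t[0],t[1])))
R=monitor.read_state(); print(R['ee_pos'])
E
```

```text
nut [ 0.5635898  -0.04550273  0.072     ]
knob depth [ 0.45145335 -0.01168454  0.05772239] [ 0.43314291 -0.01888977  0.05340768] [0.46049882 0.00628768 0.0613392 ]
knob exp [ 0.4448433  -0.00646087]
jig x [-0.13243292 -0.11481587 -0.11169418] jig y [-0.011316   -0.0071946   0.01327031]
[ 0.45687916 -0.00961569  0.055     ] -0.11258090197383493 0.0007622300480757196
[ 0.43158174 -0.00131962  0.05      ] -0.1392038954388265 0.0007419938416281247
[ 0.44629018 -0.00614284  0.06      ] -0.12372482958351642 0.0007540341972893452
base yaw -19.000155591163963
[ 0.44495557 -0.00669426  0.1987674 ]
```

```bash

python3 -m crank '{"steps":[[[-0.04,0.02,-0.6],[0,0,0]],[[0,0,-1],[0,0,0]],[[0,0,-1],[0,0,0]],[[0,0,-1],[0,0,0]],[[0,0,-1],[0,0,0]],[[0,0,-1],[0,0,0]],[[0,0,-0.7],[0,0,0]],[[0,0,-0.4],[0,0,0]],[[0,0,0],[0,0,0]],[[0,0,0],[0,0,0]]]}' 60|grep -E "ee_pos|force"
python3 -m crank '{"steps":[[[0,0,0],[0,0,0]],[[0,0,0],[0,0,0]],[[0,0,0],[0,0,0]],[[0,0,0],[0,0,0]],[[0,0,0],[0,0,0]],[[0,0,0],[0,0,0]],[[0,0,0],[0,0,0]],[[0,0,0],[0,0,0]],[[0,0,0],[0,0,0]]]}' 15 40
```

```text
ee_pos: [0.444, -0.0067, 0.0318]
ft_force: [-0.1, 1.1, -0.2]
grip_force: 0.0
time: 21.07
ee_pos: [0.4445, -0.0058, 0.032]
eef_rot: [0.987, -0.158, 0.001, -0.001]
ft_force: [1.9, 5.1, -0.4]
width: 0.0282
grip_force: 40.0
```

```bash

python3 -m crank '{"steps":[[[-0.08,0.04,0],[0,0,0]],[[-0.1,0.03,0],[0,0,0]],[[-0.1,0.03,0],[0,0,0]],[[-0.1,0.03,0],[0,0,0]],[[0,0,0],[0,0,0]],[[0,0,0],[0,0,0]]]}'|grep -E "ee_pos|force|width"
python3 -m crank '{"steps":[[[-0.06,0.02,0],[0,0,0]],[[-0.06,0.02,0],[0,0,0]],[[0,0,0],[0,0,0]],[[0,0,0],[0,0,0]],[[0,0,0],[0,0,0]]]}'|grep -E "ee_pos|force|width"
python3 -m crank '{"steps":[[[-0.06,0.02,0],[0,0,0]],[[0,0,0],[0,0,0]],[[0,0,0],[0,0,0]],[[0,0,0],[0,0,0]]]}'
```

```text
ee_pos: [0.4364, -0.003, 0.0322]
ft_force: [8.6, 4.2, -7.6]
width: 0.0282
grip_force: 39.9
ee_pos: [0.4336, -0.0021, 0.0322]
ft_force: [10.5, 3.9, -7.8]
width: 0.0281
grip_force: 39.9
time: 22.32
ee_pos: [0.4322, -0.0016, 0.0322]
eef_rot: [0.987, -0.158, 0.002, -0.001]
ft_force: [10.6, 3.3, -9.0]
width: 0.0281
grip_force: 39.9
```

```bash

python3 -m crank '{"steps":[[[-0.05,0.02,0],[0,0,0]],[[0,0,0],[0,0,0]],[[0,0,0],[0,0,0]],[[0,0,0],[0,0,0]]]}'|grep -E "ee_pos|force|width"
python3 -m crank '{"steps":[[[-0.05,0.02,0],[0,0,0]],[[0,0,0],[0,0,0]],[[0,0,0],[0,0,0]],[[0,0,0],[0,0,0]]]}'|grep -E "ee_pos|force|width"
python3 - <<'E'
from h import *
s=monitor.read_state();print(s['ee_pos'],s['ft_force'],s['torque'])
c=cam("wrist");cv2.imwrite('pics/w5.png',c['pixels'])
E
```

```text
ee_pos: [0.4313, -0.0013, 0.0322]
ft_force: [11.4, 2.8, -10.8]
width: 0.0281
grip_force: 40.0
ee_pos: [0.4313, -0.0013, 0.0324]
ft_force: [18.6, -0.0, -18.6]
width: 0.0284
grip_force: 40.0
[ 0.43129142 -0.00126875  0.03238941] [ 18.56677978  -0.03152379 -18.58193461] [ 0.01174927 -3.90295475 -0.04774317]
```

View pics/w5.png

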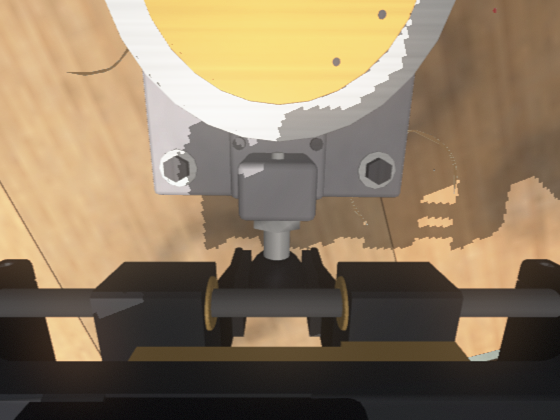

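The picture shows the knob held and the plunger shaft exposed at (277,242). Travel stalled at about 14 mm while the force rose, so it is at its rear stop. A short hold to confirm it's steady, then I hand in.

```bash

python3 -m crank '{"steps":[[[0,0,0],[0,0,0]],[[0,0,0],[0,0,0]],[[0,0,0],[0,0,0]],[[0,0,0],[0,0,0]],[[0,0,0],[0,0,0]],[[0,0,0],[0,0,0]],[[0,0,0],[0,0,0]],[[0,0,0],[0,0,0]]]}'
python3 -c "
from h import *
print(ticket.close_job())"
```

```text
time: 23.7
ee_pos: [0.4313, -0.0013, 0.0324]
eef_rot: [0.987, -0.158, 0.004, -0.001]
ft_force: [18.9, -0.0, -17.3]
width: 0.0283
grip_force: 40.0
the job is handed in; nothing more can be done
None
```

The job is handed in at 23.7 s: I knocked the punch twice with the pin home (the first knock didn't prove it reached the stop; the second's force did), stood the mallet on the bench clear of the jig, and the arm is holding the plunger knob at its rear stop, about 14 mm out.

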